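# Clear the edge-tape station

### The arm

A 6-joint arm with a two-finger parallel gripper is mounted at the origin on the work surface. World frame = base frame: x ahead of the robot, y to its left, z up, the work surface at z = 0. Lengths are in m, angles in rad, forces in N, time in s.
With the tool pointing down it reaches from about 0.275 to 0.975 m from the base axis. Payload 8.4 kg.
Tool frame: the origin (TCP) lies midway between the tips of the shut fingers; the grasp point (between the pads) lies 19 mm behind it; z points along the fingers, x is the direction in which the jaws open and shut, and the axes are right-handed (so a half turn about z gives the same grasp; the last joint's range is limited). The gripper opens to 92 mm and grips with 3 to 60 N. Pads are 20 mm wide; open, the fingers measure 128 mm over their backs; the gripper's body (75 mm by 189 mm) begins 69 mm behind the grasp point.
Start: joints at [1.223, 0.353, 1.633, -0, 1.155, -0.002], TCP at [0.212, 0.588, 0.215] pointing down, gripper open.
Joint ranges: [-2.63, 2.63], [-0.92, 2.1], [0.06, 2.66], [-1.3, 4.44], [0, 2.69], [-3.02, 3.02]. Speed limits (rad/s): [2.22, 2.22, 2.79, 3.14, 3.14, 3.14].

### API

Orientations are given as a unit quaternion [w, x, y, z].
In Python, from plant import arm gives the robot as it stands.
- The arm moves only by the tool arm_command, never from a script. Its argument "plan" is a list of rows, each an object with "turn": the turn, a rotation vector about the tool's x, y, z in rad, a list of three; "slide": the shift along the tool's x, y, z in mm, a list of three; "grip": the closure in counts, from 0 (fully open) to 255 (shut). A call has 1 to 5 rows; each row is the pose to reach, as a shift and turn from the pose commanded when the call began, along the tool's axes at that moment; what a row does not reach only later rows make up. A row lasts 1/12 s, in which the tool goes at most 41.7 mm and 7.16 degrees, less where a joint would pass 70% of its speed; a pose out of reach is approached as far as the arm can. A call with a gripper value outside its range is refused whole. The fingers move at their own pace and stop on an object; "force" is the grip in N (left out, the last holds). Time passes only in rows, so rows that repeat a pose let the fingers close. It gives the time, the measured TCP pose, the force and the opening at its end, in the units of the state.
- arm.observe(): the state, without advancing time (a new reading comes with each control period).
- arm.camera(name): name is "scene" or "top"; returns a dict with "frame" (420x560x3 uint8, red, green, blue), "mtx" (3x3 intrinsics, pixels), "R" (3x3) and "t" (3): a world point X has camera coordinates R X + t. Camera axes: x right, y down, z forward; pixel columns grow to the right and rows downward; lengths in m; the calibration is good to about 2 mm. A picture is of the moment at which its call begins. There is no depth.
- arm.hand_in(): hands the job in, once; it reports no verdict.
The state is a dict: "clock": time; "qpos": joint angles; "qd": joint speeds; "joint_efforts": joint torques, N m; "tcp_pos": TCP position; "ee_rot": TCP orientation; "ft_force": force on the tool from outside, world axes, zero at the start; "ft_torque": the same for the moment, N m; "width": opening from 0.0 (shut) to 1.0 (fully open).
Only numpy, scipy, OpenCV 4.12 (cv2) and the standard library are available. Lean on these libraries where they do the work, as an engineer would, in place of code of your own. Each camera call takes 0.05 s, during which the arm holds its last target. There are 200 camera calls.

### The job

Put the edge-tape station away: slide its keeper bar fully back, clear of the spindles, slide both tape rolls up off the spindles, lay each flat in the tray that already holds a roll of its own width, lowering it to the tray floor rather than dropping it, and then slide the keeper fully home over the bare spindles. Leave everything else where it is.

Things in the scene. Friction and masses are not known exactly. Their poses are not given: they have to be found in the camera images.
- station: edge-tape station: fixed plywood base 210 (x) x 310 (y) x 18 mm with two upright steel spindles, 16 mm diameter, tips 78 mm above the table, at station x = -50 mm, y = -95 and +40 mm, and the keeper's low aluminium track along x at y = +125 mm. Origin: on the table under the base, which spans x = -90 to +120 mm; x points away from the robot at yaw 0
- keeper (a joint): keeper position, m: an aluminium bar (20 mm wide, 10 mm thick, underside 83 mm above the table) lying along y over both spindle tips, so no roll can come off; its post slides along the track. 0 = home stop, bar centred over the spindles; 0.11 = other stop, bar 110 mm further along station +x (away from the robot), spindles clear. Slides with about 2 N and stays put
- keeper_grip (a point): the keeper's grip: dark wooden block on top of the post at the bar's +y end, 16 mm (x) x 30 mm (y), from 93 to 123 mm above the table; the point is on its vertical axis, 110 mm above the table, and moves with the keeper; x along the track, towards the clear position
- wide_roll: wide roll of wood-veneer edge tape wound on a cardboard core: ring 66 mm outer diameter, 26 mm bore, 45 mm tall, about 0.12 kg, sitting on one of the two spindles on the station base. Origin: centre of its underside (the bore's axis), z up
- narrow_roll: narrow roll of the same tape: ring 50 mm outer diameter, 26 mm bore, 22 mm tall, about 0.06 kg, on the other spindle, on the station base. Origin: centre of its underside, z up
- wide_tray: low open grey plastic tray, 282 (x) x 162 (y) x 26 mm outside, walls and floor 6 mm, fixed, to one side of the station; holds wide_spare; the nearer part is free. Origin: centre of underside; a roll on its floor has its origin 6 mm above this
- narrow_tray: an identical tray on the other side of the station; holds narrow_spare; the nearer part is free. Origin: centre of underside; a roll on its floor has its origin 6 mm above this
- wide_spare: a second wide roll of veneer edge tape, same size as wide_roll (66 mm diameter, 45 mm tall), lying flat in wide_tray near its far (+x) end, about 85 mm from the tray's centre; marks that tray as the one for wide rolls; leave it. Origin: centre of underside
- narrow_spare: a second narrow roll, same size as narrow_roll (50 mm diameter, 22 mm tall), lying flat in narrow_tray near its far (+x) end, about 85 mm from the tray's centre; marks that tray as the one for narrow rolls; leave it. Origin: centre of underside
- block_plane: bystander: steel hand plane with dark wooden grips, 150 x 50 x 55 mm, beyond the station. Origin: centre of underside
- spray_can: bystander: spray can 52 mm diameter, 170 mm tall, beyond the station. Origin: centre of underside
- glue: bystander: glue bottle 44 mm diameter, 110 mm tall, beyond the station. Origin: centre of underside
- chisel: bystander: slim hand tool 200 mm long lying at the back right. x along its length
- sanding_block: bystander: cork-faced wooden sanding block 95 x 52 x 38 mm, lying on the far edge of the station base, beyond the spindles; the keeper bar passes above it. Origin: centre of underside, x along its length
Not all that is in view belongs to the job. What is shaped like the narrow_roll but red is not meant.

How it is judged:
On the way, in this order (a step that is already met when the one before it is completed fails the run):
1. keeper slid back to its far stop (within 20 mm) with both rolls still on their spindles (value of joint keeper above 0.09 m and x of wide_roll in the frame of station between -0.06 and -0.04 m and z of each of wide_roll, narrow_roll in the frame of station below 0.024 m and x of narrow_roll in the frame of station between -0.06 and -0.04 m), for 0.1 s.
2. one roll, still touched by the fingers, lowered flat to the floor of its own tray (within 9 mm) ((((x of wide_roll in the frame of wide_tray between -0.115 and 0.115 m and y of wide_roll in the frame of wide_tray between -0.058 and 0.058 m and z of wide_roll in the frame of wide_tray between 0 and 0.015 m and angle between wide_roll's own z axis and vertical below 0.12 rad) and contact force between the fingers and wide_roll above 0.3 N) or ((x of narrow_roll in the frame of narrow_tray between -0.115 and 0.115 m and y of narrow_roll in the frame of narrow_tray between -0.058 and 0.058 m and z of narrow_roll in the frame of narrow_tray between 0 and 0.015 m and angle between narrow_roll's own z axis and vertical below 0.12 rad) and contact force between the fingers and narrow_roll above 0.3 N))), for 0.05 s.
3. the other roll, still touched by the fingers, lowered flat to the floor of its own tray (within 9 mm), the first one lying in its tray, the keeper not yet back home (x of wide_roll in the frame of wide_tray between -0.115 and 0.115 m and y of wide_roll in the frame of wide_tray between -0.058 and 0.058 m and z of wide_roll in the frame of wide_tray between 0 and 0.015 m and angle between each of wide_roll, narrow_roll's own z axis and vertical below 0.12 rad and x of narrow_roll in the frame of narrow_tray between -0.115 and 0.115 m and y of narrow_roll in the frame of narrow_tray between -0.058 and 0.058 m and z of narrow_roll in the frame of narrow_tray between 0 and 0.015 m and (contact force between the fingers and wide_roll above 0.3 N or contact force between the fingers and narrow_roll above 0.3 N) and value of joint keeper above 0.03 m), for 0.05 s.
At the end, for the whole second after the job is handed in: Each roll lies flat (within 7 degrees), at rest, on the floor of the tray that holds the spare roll of its width (underside within 4 mm of the floor), and the keeper is within 10 mm of its home stop over the empty spindles (x of wide_roll in the frame of wide_tray between -0.115 and 0.115 m and y of wide_roll in the frame of wide_tray between -0.058 and 0.058 m and z of wide_roll in the frame of wide_tray between 0 and 0.01 m and angle between each of wide_roll, narrow_roll's own z axis and vertical below 0.12 rad and x of narrow_roll in the frame of narrow_tray between -0.115 and 0.115 m and y of narrow_roll in the frame of narrow_tray between -0.058 and 0.058 m and z of narrow_roll in the frame of narrow_tray between 0 and 0.01 m and value of joint keeper below 0.01 m and linear speed of each of wide_roll, narrow_roll below 0.02 m/s); the robot touches nothing.
It fails at once if a spare roll lying in a tray is moved more than 40 mm (distance of any of wide_spare, narrow_spare from where it was at the start of the episode above 0.04 m).
It fails at once if another thing on the bench (plane, can, glue, tool, sanding block) is moved more than 40 mm (distance of any of block_plane, spray_can, glue, chisel, sanding_block from where it was at the start of the episode above 0.04 m).
It also fails if it takes over 72 s, if anything falls off the work surface, if the arm or the gripper's body presses on something with over 40 N, if the wrist force passes 120 N, or if a joint passes its speed limit or range.

## Working session

There is one attempt and no reset: what is moved stays moved. The work goes in short steps, Python scripts to look and compute and a tool call to move; the robot and the scene stay as the last step left them, time stands still between calls to the robot, and variables do not carry over. Pictures are saved under pics/ and viewed, about 8 in all and at most 12, crops included, and the job is handed in when it is done.

Besides the shell and the picture viewer there is one more tool, called after "Call:" as name([rows], argument=value, ...), one row to a line, values as JSON. arm_command: Moves the arm, as the interface text tells. Its arguments: {"type":"object","properties":{"plan":{"type":"array"},"force":{"type":"number"}},"required":["plan"]}

```bash
mkdir -p pics; ls; python3 - <<'E'
from plant import arm
import cv2
o=arm.observe();print(o)
for n in("scene","top"):
    c=arm.camera(n);cv2.imwrite(f"pics/{n}0.png",c["frame"][:,:,::-1]);print(n,c["mtx"],c["R"],c["t"])
E
```

```text
pics
{'clock': 0.0, 'qpos': array([ 1.22261757e+00,  3.53662216e-01,  1.63413690e+00, -4.32781926e-06,
        1.15520345e+00, -2.41698225e-03]), 'qd': array([-2.54300713e-05, -7.61928476e-05,  4.87761547e-04,  2.82897789e-04,
       -2.53287514e-04, -5.21146889e-04]), 'joint_efforts': array([-3.89436012e-03, -5.93862391e+01, -3.34192443e+01,  6.90363301e-02,
        2.38578091e-02, -1.20398140e-04]), 'tcp_pos': array([0.21166047, 0.58753364, 0.21385373]), 'ee_rot': array([ 4.05527022e-04,  8.18202651e-01,  5.74929495e-01, -5.76642323e-04]), 'ft_force': array([ 0.20119165,  0.44232896, -0.51151287]), 'ft_torque': array([-0.00991557,  0.01127275, -0.04968279]), 'width': 0.9955331662990304}
scene [[420.08577335   0.         278.52269517]
 [  0.         420.08577335 207.50039278]
 [  0.           0.           1.        ]] [[-0.86295314  0.50520888  0.00871057]
 [ 0.34234908  0.5972757  -0.72529915]
 [-0.37163018 -0.62291712 -0.68837873]] [ 0.51656562 -0.14547313  1.22680535]
top [[417.48962419   0.         274.25131005]
 [  0.         417.48962419 209.81203407]
 [  0.           0.           1.        ]] [[-0.00425032 -0.99989329 -0.01397685]
 [-0.98158854  0.00684077 -0.19088514]
 [ 0.19096038  0.0129082  -0.98151287]] [-0.00304716  0.60454271  1.08227838]
```

View pics/top0.png

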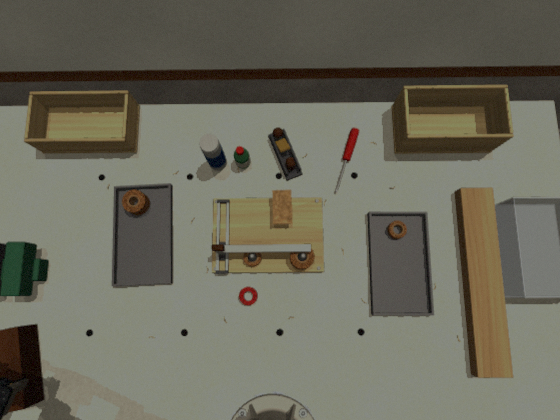

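View pics/scene0.png

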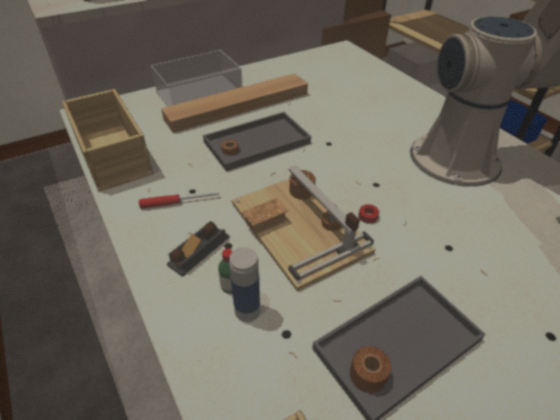

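The top view shows the station at (268,235), with its yellow base and the bar from (218,247) to (310,248). The wide roll is at (302,257) and the narrow roll at (252,257). The large spare is in the left tray at (134,202) and the small spare in the right tray at (397,230), so wide goes left (+y) and narrow goes right.
Candidates for the narrow roll are the brown ring (252,257), which sits on a spindle and is the one meant, and the red ring (248,296), a loose distractor. I'll confirm this in a crop.

```bash
cat > h.py <<'E'
import numpy as np, cv2
from plant import arm
def cast(c,uv,z):
    uv=np.atleast_2d(uv).astype(float)
    d=np.c_[uv,np.ones(len(uv))]@np.linalg.inv(c["mtx"]).T@c["R"]
    o=-c["R"].T@c["t"]
    return o+d*((z-o[2])/d[:,2])[:,None]
def proj(c,X):
    p=(np.atleast_2d(X)@c["R"].T+c["t"])@c["mtx"].T
    return p[:,:2]/p[:,2:]
def yaw(q): # tool x axis heading
    from scipy.spatial.transform import Rotation as R
    return R.from_quat(np.roll(q,-1)).as_matrix()
E
python3 - <<'E'
from h import *
c=arm.camera("top");f=c["frame"]
cv2.imwrite("pics/crop1.png",cv2.resize(f[180:315,185:345][:,:,::-1],None,fx=4.6,fy=4.4,interpolation=cv2.INTER_CUBIC))
hsv=cv2.cvtColor(f,cv2.COLOR_RGB2HSV)
for p in [(290,212),(232,265),(252,262),(302,265),(140,240),(400,270),(134,194),(150,160),(217,247),(260,248)]:print(p,hsv[p[1],p[0]],f[p[1],p[0]])
# trays: dark grey
m=((hsv[...,1]<60)&(hsv[...,2]<120)).astype(np.uint8)
n,l,s,ce=cv2.connectedComponentsWithStats(m)
for i in range(1,n):
    if s[i,4]>1500:
        r=cv2.minAreaRect(np.argwhere(l==i)[:,::-1].astype(np.float32));print(s[i],r)
        if s[i,0]>100: P=cast(c,cv2.boxPoints(r),.026);print(P.round(3),P.mean(0).round(3))
E
```

```text
(290, 212) [ 16 138 116] [116  86  53]
(232, 265) [ 25  94 133] [133 125  84]
(252, 262) [ 15 134 105] [105  78  50]
(302, 265) [ 13 176  87] [87 53 27]
(140, 240) [12 17 77] [77 74 72]
(400, 270) [15 18 86] [86 83 80]
(134, 194) [ 15 155  87] [87 60 34]
(150, 160) [ 32  28 137] [136 137 122]
(217, 247) [  9 186  52] [52 26 14]
(260, 248) [ 33  23 136] [135 136 124]
[    0     0   560    72 38335] ((279.5, 35.5), (71.0, 559.0), 90.0)
[   0   76  560   64 9354] ((280.6631164550781, 91.00973510742188), (561.40283203125, 62.64985275268555), 3.4150469303131104)
[ 111  183   63  105 5617] ((142.0, 235.0), (104.0, 62.0), 90.0)
[[0.692 0.461 0.026]
 [0.691 0.283 0.026]
 [0.399 0.271 0.026]
 [0.399 0.44  0.026]] [0.545 0.364 0.026]
[ 495  197   65  107 2841] ((527.0, 250.0), (106.0, 64.0), 90.0)
[[ 0.643 -0.626  0.026]
 [ 0.642 -0.803  0.026]
 [ 0.352 -0.765  0.026]
 [ 0.353 -0.595  0.026]] [ 0.497 -0.697  0.026]
[ 365  211   69  106 6364] ((399.07513427734375, 263.4781494140625), (107.16326141357422, 65.10497283935547), 87.82526397705078)
[[ 0.605 -0.259  0.026]
 [ 0.611 -0.44   0.026]
 [ 0.32  -0.429  0.026]
 [ 0.314 -0.256  0.026]] [ 0.463 -0.346  0.026]
```

View pics/crop1.png

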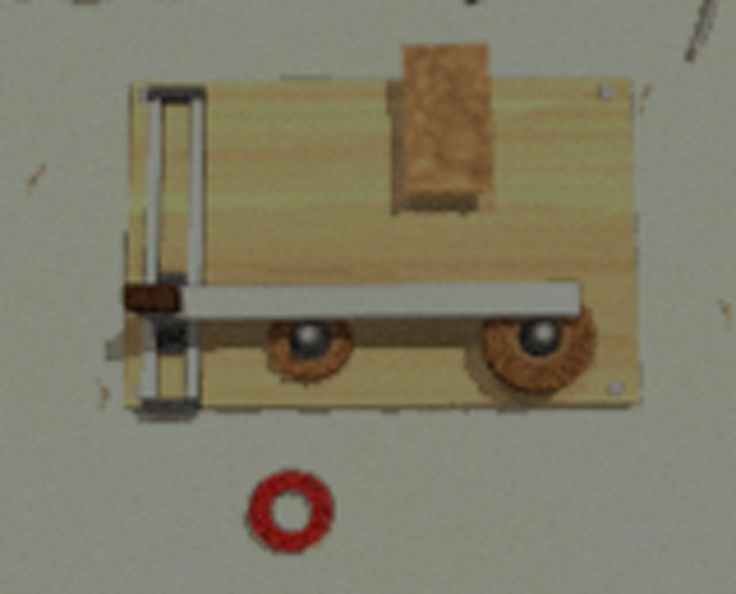

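The crop shows the brown narrow roll on the left spindle (tip at crop (310,340)), the wide roll on the right spindle (tip (541,335)), and the loose red ring at (291,510). The grip block is at (153,298).

```bash
python3 - <<'E'
from h import *
c=arm.camera("top")
g=lambda p:np.array(p)/[4.6,4.4]+[185,180]-.4
C=cast(c,g([(131,82),(633,78),(638,403),(125,405)]),.018);print("corners",C.round(4))
T=cast(c,g([(310,340),(541,335)]),.078);print("tips",T.round(4),np.linalg.norm(T[0]-T[1]))
K=cast(c,g([(153,297)]),.123);print("grip top",K.round(4))
B=cast(c,g([(190,302),(570,299)]),.093);print("bar",B.round(4))
ctr=C[:,:2].mean(0);ex=(C[0]+C[1]-C[2]-C[3])[:2]+0;ey=(C[0]+C[3]-C[1]-C[2])[:2]
a=np.arctan2(ex[1],ex[0]);b=np.arctan2(-ey[0],ey[1]);print("yaw",a,b)
a=b
R=np.array([[np.cos(a),-np.sin(a)],[np.sin(a),np.cos(a)]]);o=ctr-R@[.015,0];print("origin",o)
print("in station",((np.r_[C,T,K,B][:,:2]-o)@R).round(4))
print("cam",-c["R"].T@c["t"])
E
```

```text
corners [[ 0.6472  0.1684  0.018 ]
 [ 0.6475 -0.1424  0.018 ]
 [ 0.4396 -0.1399  0.018 ]
 [ 0.4399  0.1671  0.018 ]]
tips [[ 0.4751  0.0523  0.078 ]
 [ 0.4774 -0.0796  0.078 ]] 0.1319241612439419
grip top [[0.4966 0.1361 0.123 ]]
bar [[ 0.4967  0.1195  0.093 ]
 [ 0.4972 -0.0955  0.093 ]]
yaw -0.0027189759336557666 0.00015071059826767398
origin [0.52856831 0.01329822]
in station [[ 0.1186  0.1551]
 [ 0.1189 -0.1557]
 [-0.0889 -0.1532]
 [-0.0886  0.1538]
 [-0.0535  0.0391]
 [-0.0512 -0.0928]
 [-0.0319  0.1228]
 [-0.0319  0.1062]
 [-0.0314 -0.1088]]
cam [ 0.38672695 -0.02115264  1.17762579]
```

Call:
arm_command([
  {"turn": [0, 0, 0.61], "slide": [-130, 160, 0], "grip": 0},
  {"turn": [0, 0, 0.61], "slide": [-130, 160, 0], "grip": 0},
  {"turn": [0, 0, 0.61], "slide": [-130, 160, 0], "grip": 0},
  {"turn": [0, 0, 0.61], "slide": [-130, 160, 0], "grip": 0},
  {"turn": [0, 0, 0.61], "slide": [-130, 160, 0], "grip": 0},
], force=15)

```text
clock: 0.62
tcp_pos: [0.3188, 0.4095, 0.2145]
ee_rot: [0.0, 0.954, 0.3, -0.0]
ft_force: [1.7, 0.3, -0.5]
width: 1.001
```

```bash
cat >> h.py <<'E'
def go(x,y,z,head):
    o=arm.observe();M=yaw(o["ee_rot"]);p=o["tcp_pos"]
    h=np.arctan2(M[1,0],M[0,0]);dz=(h-np.radians(head)+np.pi)%(2*np.pi)-np.pi
    print("t",o["clock"],"tcp",p.round(4),"head",np.degrees(h).round(2),"tilt z",M[:,2].round(4),"w",round(o["width"]*92,1))
    print("  slide mm",((np.array([x,y,z])-p)@M*1000).round(1),"turn z",dz.round(3))
E
python3 -c "
from h import *
go(.497,.1375,.16,0)"
```

```text
t 0.6167 tcp [0.3188 0.4095 0.2145] head 34.9 tilt z [ 0.e+00 -3.e-04 -1.e+00] w 92.1
  slide mm [ -9.5 325.1  54.5] turn z 0.609
```

Call:
arm_command([
  {"turn": [0, 0, 0.609], "slide": [-6, 200, 20], "grip": 0},
  {"turn": [0, 0, 0.609], "slide": [-6, 200, 20], "grip": 0},
  {"turn": [0, 0, 0.609], "slide": [-6, 200, 20], "grip": 0},
  {"turn": [0, 0, 0.609], "slide": [-6, 200, 20], "grip": 0},
  {"turn": [0, 0, 0.609], "slide": [-6, 200, 20], "grip": 0},
])

```text
clock: 1.03
tcp_pos: [0.4297, 0.2423, 0.1945]
ee_rot: [0.0, 1.0, -0.0, 0.0]
ft_force: [1.1, 1.6, -0.5]
width: 1.001
```

```bash
python3 -c "
from h import *
go(.497,.1375,.16,0)"
```

```text
t 1.0333 tcp [0.4297 0.2423 0.1945] head -0.05 tilt z [ 3.e-04 -2.e-04 -1.e+00] w 92.1
  slide mm [ 67.4 104.7  34.5] turn z -0.001
```

Call:
arm_command([
  {"turn": [0, 0, 0], "slide": [67, 105, 34], "grip": 0},
  {"turn": [0, 0, 0], "slide": [67, 105, 34], "grip": 0},
  {"turn": [0, 0, 0], "slide": [67, 105, 34], "grip": 0},
  {"turn": [0, 0, 0], "slide": [67, 105, 34], "grip": 0},
  {"turn": [0, 0, 0], "slide": [67, 105, 34], "grip": 0},
])

```text
clock: 1.45
tcp_pos: [0.4968, 0.138, 0.1598]
ee_rot: [0.0, 1.0, 0.001, -0.001]
ft_force: [-0.1, 0.2, 0.2]
width: 0.999
```

```bash
python3 - <<'E'
from h import *
c=arm.camera("scene");go(.497,.1375,.1,0)
p=proj(c,[[.497,.1375,.123],[.4815,-.0817,.078],[.479,.0533,.078]]);print(p.round(1))
u,v=p[0].astype(int)
cv2.imwrite("pics/crop2.png",cv2.resize(c["frame"][v-70:v+70,u-90:u+90][:,:,::-1],None,fx=4,fy=4,interpolation=cv2.INTER_CUBIC));print(u-90,v-70)
E
```

```text
t 1.5 tcp [0.4963 0.1394 0.1602] head 0.2 tilt z [-0.0011  0.     -1.    ] w 91.7
  slide mm [ 0.7  1.9 60.2] turn z 0.003
[[354.8 216. ]
 [302.8 172.9]
 [335.7 204.8]]
264 145
```

View pics/crop2.png

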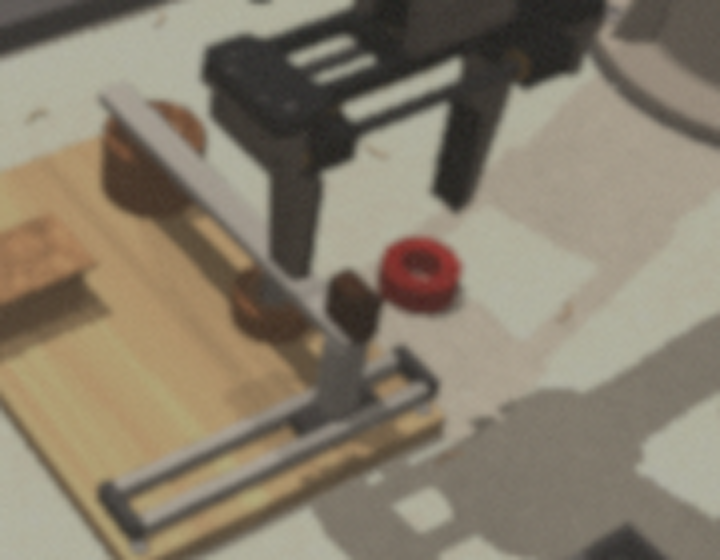

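The scene view agrees with my estimate: the block top is at crop (355,283) against (363,284) predicted, and the fingers are above and astride it in x. I'll descend and grip.

Call:
arm_command([
  {"turn": [0, 0, 0], "slide": [0, 1, 61], "grip": 0},
  {"turn": [0, 0, 0], "slide": [0, 1, 61], "grip": 0},
  {"turn": [0, 0, 0], "slide": [0, 1, 61], "grip": 120},
  {"turn": [0, 0, 0], "slide": [0, 1, 61], "grip": 255},
  {"turn": [0, 0, 0], "slide": [0, 1, 61], "grip": 255},
])

```text
clock: 1.92
tcp_pos: [0.4969, 0.1403, 0.1009]
ee_rot: [-0.0, 1.0, 0.004, 0.001]
ft_force: [-1.1, 0.0, 0.8]
width: 0.803
```

Call:
arm_command([
  {"turn": [0, 0, 0], "slide": [0, 0, 0], "grip": 255},
  {"turn": [0, 0, 0], "slide": [0, 0, 0], "grip": 255},
  {"turn": [0, 0, 0], "slide": [0, 0, 0], "grip": 255},
  {"turn": [0, 0, 0], "slide": [0, 0, 0], "grip": 255},
  {"turn": [0, 0, 0], "slide": [0, 0, 0], "grip": 255},
])

```text
clock: 2.33
tcp_pos: [0.4967, 0.1391, 0.1]
ee_rot: [-0.0, 1.0, 0.003, 0.0]
ft_force: [0.5, -0.7, 0.5]
width: 0.441
```

Call:
arm_command([
  {"turn": [0, 0, 0], "slide": [0, 0, 0], "grip": 255},
  {"turn": [0, 0, 0], "slide": [0, 0, 0], "grip": 255},
  {"turn": [0, 0, 0], "slide": [0, 0, 0], "grip": 255},
  {"turn": [0, 0, 0], "slide": [0, 0, 0], "grip": 255},
  {"turn": [0, 0, 0], "slide": [0, 0, 0], "grip": 255},
])

```text
clock: 2.75
tcp_pos: [0.4967, 0.139, 0.0996]
ee_rot: [-0.0, 1.0, 0.003, 0.0]
ft_force: [1.8, -0.5, -0.5]
width: 0.171
```

Call:
arm_command([
  {"turn": [0, 0, 0], "slide": [10, 0, 0], "grip": 255},
  {"turn": [0, 0, 0], "slide": [25, 0, 0], "grip": 255},
  {"turn": [0, 0, 0], "slide": [40, 0, 0], "grip": 255},
  {"turn": [0, 0, 0], "slide": [50, 0, 0], "grip": 255},
  {"turn": [0, 0, 0], "slide": [50, 0, 0], "grip": 255},
])

```text
clock: 3.17
tcp_pos: [0.5485, 0.1392, 0.0996]
ee_rot: [0.0, 1.0, 0.003, 0.001]
ft_force: [2.1, -1.5, 2.9]
width: 0.173
```

Call:
arm_command([
  {"turn": [0, 0, 0], "slide": [10, 0, 0], "grip": 255},
  {"turn": [0, 0, 0], "slide": [20, 0, 0], "grip": 255},
  {"turn": [0, 0, 0], "slide": [30, 0, 0], "grip": 255},
  {"turn": [0, 0, 0], "slide": [36, 0, 0], "grip": 255},
  {"turn": [0, 0, 0], "slide": [36, 0, 0], "grip": 255},
])

```text
clock: 3.58
tcp_pos: [0.584, 0.1393, 0.0996]
ee_rot: [0.0, 1.0, 0.003, 0.001]
ft_force: [1.4, -5.2, 3.0]
width: 0.17
```

Call:
arm_command([
  {"turn": [0, 0, 0], "slide": [2, 0, 0], "grip": 255},
  {"turn": [0, 0, 0], "slide": [3, 0, 0], "grip": 255},
  {"turn": [0, 0, 0], "slide": [4, 0, 0], "grip": 255},
  {"turn": [0, 0, 0], "slide": [4, 0, 0], "grip": 255},
  {"turn": [0, 0, 0], "slide": [4, 0, 0], "grip": 255},
])

```text
clock: 4.0
tcp_pos: [0.5862, 0.1393, 0.0996]
ee_rot: [0.0, 1.0, 0.003, -0.0]
ft_force: [0.2, -5.3, 2.7]
width: 0.173
```

Call:
arm_command([
  {"turn": [0, 0, 0], "slide": [2, 0, 0], "grip": 255},
  {"turn": [0, 0, 0], "slide": [4, 0, 0], "grip": 255},
  {"turn": [0, 0, 0], "slide": [5, 0, 0], "grip": 255},
  {"turn": [0, 0, 0], "slide": [5, 0, 0], "grip": 255},
  {"turn": [0, 0, 0], "slide": [5, 0, 0], "grip": 255},
])

```text
clock: 4.42
tcp_pos: [0.5908, 0.1393, 0.0996]
ee_rot: [0.0, 1.0, 0.003, -0.0]
ft_force: [-1.7, -5.0, 3.8]
width: 0.174
```

```bash
python3 -c "
from h import *
print(arm.observe()['ft_force'])"
```

```text
[-1.70872907 -4.99133589  3.79842816]
```

Call:
arm_command([
  {"turn": [0, 0, 0], "slide": [2, 0, 0], "grip": 255},
  {"turn": [0, 0, 0], "slide": [4, 0, 0], "grip": 255},
  {"turn": [0, 0, 0], "slide": [5, 0, 0], "grip": 255},
  {"turn": [0, 0, 0], "slide": [5, 0, 0], "grip": 255},
  {"turn": [0, 0, 0], "slide": [5, 0, 0], "grip": 255},
])

```text
clock: 4.83
tcp_pos: [0.5909, 0.1393, 0.0994]
ee_rot: [0.001, 1.0, 0.003, -0.005]
ft_force: [-20.1, -3.4, 18.9]
width: 0.172
```

```bash
python3 - <<'E'
from h import *
c=arm.camera("top");go(.6,.139,.1,0)
cv2.imwrite("pics/crop3.png",cv2.resize(c["frame"][170:290,195:345][:,:,::-1],None,fx=4,fy=4,interpolation=cv2.INTER_CUBIC))
E
```

```text
t 4.8833 tcp [0.5909 0.1393 0.0994] head 0.35 tilt z [-0.0103 -0.0013 -0.9999] w 16.0
  slide mm [ 9.1  0.3 -0.7] turn z 0.006
```

View pics/crop3.png

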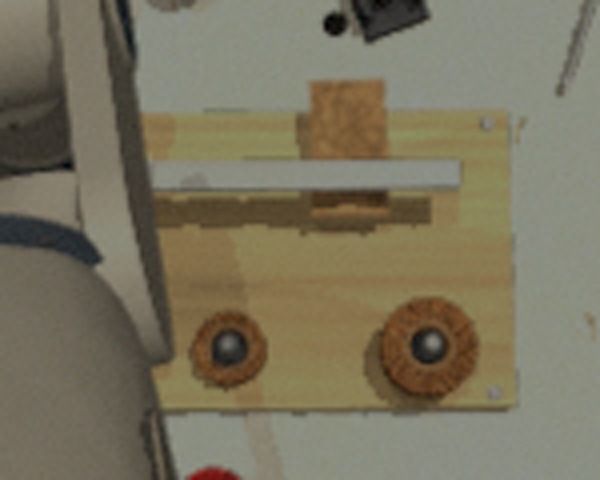

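The bar is at its far stop and clear of the spindles. The wide roll's ring is at crop (429,347) and the narrow roll's at (229,348), both still on their spindles. I'll relax the push, open and rise.

Call:
arm_command([
  {"turn": [0, 0, 0], "slide": [-5, 0, 0], "grip": 255},
  {"turn": [0, 0, 0], "slide": [-5, 0, 0], "grip": 150},
  {"turn": [0, 0, 0], "slide": [-5, 0, 0], "grip": 100},
  {"turn": [0, 0, 0], "slide": [-5, 0, 0], "grip": 0},
  {"turn": [0, 0, 0], "slide": [-5, 0, 0], "grip": 0},
])

```text
clock: 5.3
tcp_pos: [0.5917, 0.14, 0.0995]
ee_rot: [-0.0, 1.0, 0.003, 0.0]
ft_force: [-0.0, 0.1, -0.5]
width: 0.442
```

Call:
arm_command([
  {"turn": [0, 0, 0], "slide": [0, 0, -30], "grip": 0},
  {"turn": [0, 0, 0], "slide": [0, 0, -60], "grip": 0},
  {"turn": [0, 0, 0], "slide": [0, 0, -90], "grip": 0},
  {"turn": [0, 0, 0], "slide": [0, 0, -90], "grip": 0},
  {"turn": [0, 0, 0], "slide": [0, 0, -90], "grip": 0},
])

```text
clock: 5.72
tcp_pos: [0.5929, 0.1401, 0.1914]
ee_rot: [-0.001, 1.0, 0.003, 0.002]
ft_force: [0.1, -0.4, -0.5]
width: 0.804
```

```bash
python3 - <<'E'
from h import *
c=arm.camera("top");f=c["frame"]
g=lambda p:np.array(p)/4+[195,170]-.4
print("tips",cast(c,g([(229,345),(430,342)]),.078).round(4))
print("wide top",cast(c,g([(429,347)]),.063).round(4),"narrow top",cast(c,g([(229,348)]),.040).round(4))
print("bar",cast(c,g([(300,174)]),.093))
print("spares",cast(c,[(134,202)],.051),cast(c,[(397,230)],.028))
go(.481,-.082,.12,-90)
E
```

```text
tips [[ 0.4778  0.0527  0.078 ]
 [ 0.479  -0.0793  0.078 ]]
wide top [[ 0.477  -0.0794  0.063 ]] narrow top [[0.4789 0.0553 0.04  ]]
bar [[0.58898063 0.00544491 0.093     ]]
spares [[0.63069695 0.38248272 0.051     ]] [[ 0.55110203 -0.34557514  0.028     ]]
t 5.7667 tcp [0.5917 0.1398 0.1898] head 0.35 tilt z [ 1.e-03  4.e-04 -1.e+00] w 77.5
  slide mm [-112.1  221.2   69.6] turn z 1.577
```

Call:
arm_command([
  {"turn": [0, 0, 0.62], "slide": [-90, 180, 0], "grip": 0},
  {"turn": [0, 0, 0.62], "slide": [-90, 180, 0], "grip": 0},
  {"turn": [0, 0, 0.62], "slide": [-90, 180, 0], "grip": 0},
  {"turn": [0, 0, 0.62], "slide": [-90, 180, 0], "grip": 0},
  {"turn": [0, 0, 0.62], "slide": [-90, 180, 0], "grip": 0},
])

```text
clock: 6.18
tcp_pos: [0.4999, -0.0426, 0.1879]
ee_rot: [0.0, 0.952, -0.305, -0.002]
ft_force: [0.7, -0.1, -0.3]
width: 0.999
```

Call:
arm_command([
  {"turn": [0, 0, 0.62], "slide": [0, 0, 0], "grip": 0},
  {"turn": [0, 0, 0.62], "slide": [0, 0, 0], "grip": 0},
  {"turn": [0, 0, 0.62], "slide": [0, 0, 0], "grip": 0},
  {"turn": [0, 0, 0.62], "slide": [0, 0, 0], "grip": 0},
  {"turn": [0, 0, 0.62], "slide": [0, 0, 0], "grip": 0},
])

```text
clock: 6.6
tcp_pos: [0.5015, -0.0409, 0.188]
ee_rot: [0.001, 0.814, -0.581, -0.001]
ft_force: [0.8, -1.0, 0.8]
width: 1.001
```

```bash
python3 -c "
from h import *
go(.479,-.081,.12,-90)"
```

```text
t 6.6 tcp [ 0.5015 -0.0409  0.188 ] head -71.09 tilt z [-2.6e-03  4.0e-04 -1.0e+00] w 92.1
  slide mm [30.7 34.1 68.1] turn z 0.33
```

Call:
arm_command([
  {"turn": [0, 0, 0.33], "slide": [31, 34, 40], "grip": 0},
  {"turn": [0, 0, 0.33], "slide": [31, 34, 40], "grip": 0},
  {"turn": [0, 0, 0.33], "slide": [31, 34, 68], "grip": 0},
  {"turn": [0, 0, 0.33], "slide": [31, 34, 68], "grip": 0},
  {"turn": [0, 0, 0.33], "slide": [31, 34, 68], "grip": 0},
])

```text
clock: 7.02
tcp_pos: [0.4789, -0.0811, 0.1199]
ee_rot: [0.001, 0.71, -0.704, -0.002]
ft_force: [0.3, 0.8, 0.4]
width: 0.999
```

```bash
python3 - <<'E'
from h import *
c=arm.camera("scene");go(.479,-.081,.032,-90)
p=proj(c,[[.479,-.081,.063]]);print(p.round(1))
u,v=p[0].astype(int)
cv2.imwrite("pics/crop4.png",cv2.resize(c["frame"][v-65:v+65,u-80:u+80][:,:,::-1],None,fx=4,fy=4,interpolation=cv2.INTER_CUBIC))
E
```

```text
t 7.0667 tcp [ 0.4802 -0.0811  0.1212] head -89.43 tilt z [-2.1e-03  5.0e-04 -1.0e+00] w 92.3
  slide mm [-0.1  1.  89.2] turn z 0.01
[[303.5 177.4]]
```

View pics/crop4.png

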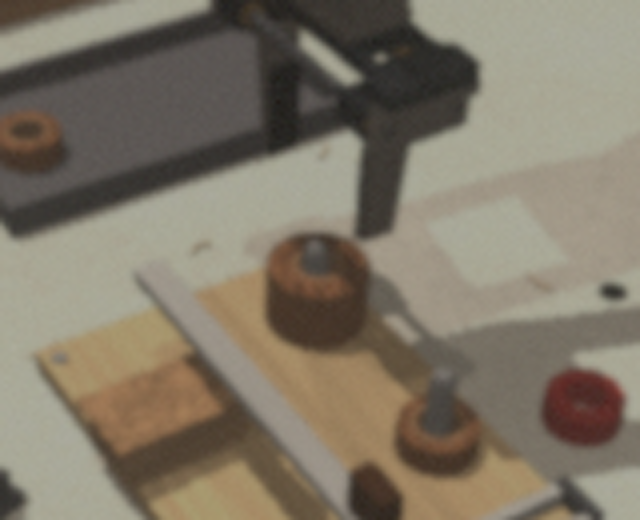

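The fingers hang on either side of the wide roll. Its top centre is at crop (318,262) against (320,260) predicted. I'll descend and close.

Call:
arm_command([
  {"turn": [0, 0, 0.01], "slide": [0, 1, 30], "grip": 0},
  {"turn": [0, 0, 0.01], "slide": [0, 1, 60], "grip": 0},
  {"turn": [0, 0, 0.01], "slide": [0, 1, 89], "grip": 0},
  {"turn": [0, 0, 0.01], "slide": [0, 1, 89], "grip": 255},
  {"turn": [0, 0, 0.01], "slide": [0, 1, 89], "grip": 255},
])

```text
clock: 7.48
tcp_pos: [0.4795, -0.081, 0.0328]
ee_rot: [-0.001, -0.707, 0.707, 0.001]
ft_force: [1.0, 0.6, 0.7]
width: 0.874
```

Call:
arm_command([
  {"turn": [0, 0, 0], "slide": [0, 0, 0], "grip": 255},
  {"turn": [0, 0, 0], "slide": [0, 0, 0], "grip": 255},
  {"turn": [0, 0, 0], "slide": [0, 0, 0], "grip": 255},
  {"turn": [0, 0, 0], "slide": [0, 0, 0], "grip": 255},
  {"turn": [0, 0, 0], "slide": [0, 0, 0], "grip": 255},
])

```text
clock: 7.9
tcp_pos: [0.4813, -0.0815, 0.0345]
ee_rot: [0.001, -0.706, 0.708, -0.001]
ft_force: [-1.0, 0.8, 9.3]
width: 0.698
```

Call:
arm_command([
  {"turn": [0, 0, 0], "slide": [0, 0, -5], "grip": 255},
  {"turn": [0, 0, 0], "slide": [0, 0, -20], "grip": 255},
  {"turn": [0, 0, 0], "slide": [0, 0, -40], "grip": 255},
  {"turn": [0, 0, 0], "slide": [0, 0, -60], "grip": 255},
  {"turn": [0, 0, 0], "slide": [0, 0, -80], "grip": 255},
])

```text
clock: 8.32
tcp_pos: [0.4795, -0.0814, 0.1142]
ee_rot: [0.0, -0.706, 0.708, -0.0]
ft_force: [0.8, -0.3, -1.6]
width: 0.698
```

Call:
arm_command([
  {"turn": [0, 0, 0], "slide": [0, 0, -10], "grip": 255},
  {"turn": [0, 0, 0], "slide": [0, 0, -20], "grip": 255},
  {"turn": [0, 0, 0], "slide": [0, 0, -30], "grip": 255},
  {"turn": [0, 0, 0], "slide": [0, 0, -35], "grip": 255},
  {"turn": [0, 0, 0], "slide": [0, 0, -35], "grip": 255},
])

```text
clock: 8.73
tcp_pos: [0.4801, -0.0815, 0.1484]
ee_rot: [0.0, -0.706, 0.708, -0.001]
ft_force: [-0.1, -0.8, -1.9]
width: 0.7
```

```bash
python3 - <<'E'
from h import *
c=arm.camera("scene");go(.497,.370,.145,-90)
p=proj(c,[[.479,-.081,.12]]);
u,v=p[0].astype(int)
cv2.imwrite("pics/crop5.png",cv2.resize(c["frame"][v-55:v+75,u-80:u+80][:,:,::-1],None,fx=4,fy=4,interpolation=cv2.INTER_CUBIC))
E
```

```text
t 8.7833 tcp [ 0.4797 -0.0814  0.1477] head -90.18 tilt z [ 3.e-04 -1.e-04 -1.e+00] w 64.6
  slide mm [-451.5  -15.8    2.6] turn z -0.003
```

View pics/crop5.png

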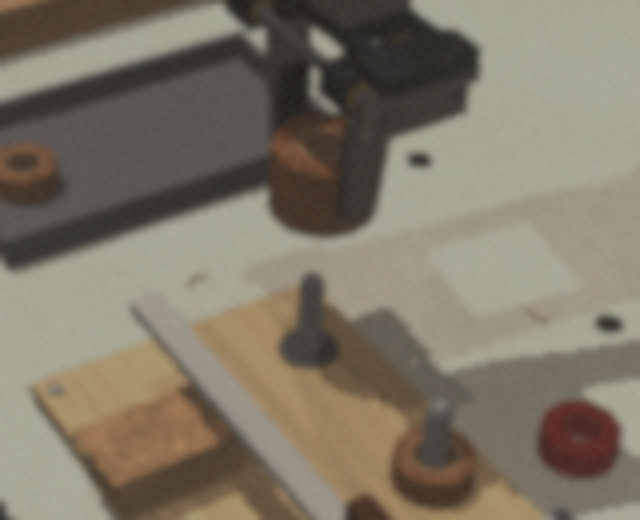

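The wide roll is upright in the jaws with its bottom well above the spindle tip at crop (312,280). I'll carry it to the left tray.

Call:
arm_command([
  {"turn": [0, 0, 0], "slide": [-30, 0, 0], "grip": 255},
  {"turn": [0, 0, 0], "slide": [-70, -5, 0], "grip": 255},
  {"turn": [0, 0, 0], "slide": [-110, -10, 0], "grip": 255},
  {"turn": [0, 0, 0], "slide": [-150, -15, 0], "grip": 255},
  {"turn": [0, 0, 0], "slide": [-190, -20, 0], "grip": 255},
])

```text
clock: 9.2
tcp_pos: [0.4996, 0.1101, 0.1466]
ee_rot: [-0.001, -0.706, 0.708, 0.0]
ft_force: [-0.5, 0.1, -1.8]
width: 0.703
```

Call:
arm_command([
  {"turn": [0, 0, 0], "slide": [-40, 0, 0], "grip": 255},
  {"turn": [0, 0, 0], "slide": [-80, 0, 0], "grip": 255},
  {"turn": [0, 0, 0], "slide": [-120, 0, 0], "grip": 255},
  {"turn": [0, 0, 0], "slide": [-160, 0, 0], "grip": 255},
  {"turn": [0, 0, 0], "slide": [-200, 0, 0], "grip": 255},
])

```text
clock: 9.62
tcp_pos: [0.5, 0.3103, 0.1463]
ee_rot: [-0.001, -0.706, 0.708, 0.0]
ft_force: [0.1, -0.2, -1.9]
width: 0.698
```

Call:
arm_command([
  {"turn": [0, 0, 0], "slide": [-30, 0, 0], "grip": 255},
  {"turn": [0, 0, 0], "slide": [-55, 0, 0], "grip": 255},
  {"turn": [0, 0, 0], "slide": [-55, 0, 10], "grip": 255},
  {"turn": [0, 0, 0], "slide": [-55, 0, 30], "grip": 255},
  {"turn": [0, 0, 0], "slide": [-55, 0, 50], "grip": 255},
])

```text
clock: 10.03
tcp_pos: [0.5007, 0.3636, 0.096]
ee_rot: [-0.0, -0.706, 0.708, -0.0]
ft_force: [0.2, 0.1, -1.3]
width: 0.696
```

```bash
python3 - <<'E'
from h import *
go(.50,.364,.022,-90)
c=arm.camera("scene")
p=proj(c,[[.5,.364,.08]]);
u,v=p[0].astype(int)
cv2.imwrite("pics/crop6.png",cv2.resize(c["frame"][v-75:v+85,max(u-100,0):u+100][:,:,::-1],None,fx=3.5,fy=3.5,interpolation=cv2.INTER_CUBIC))
E
```

```text
t 10.0333 tcp [0.5007 0.3636 0.096 ] head -90.12 tilt z [-3.e-04 -4.e-04 -1.e+00] w 64.0
  slide mm [-0.4  0.7 74. ] turn z -0.002
```

View pics/crop6.png

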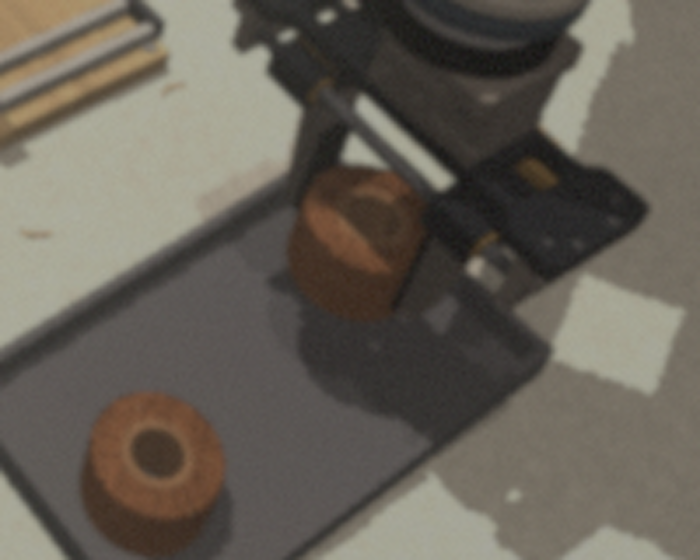

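The wide roll is held upright at crop (358,245) over the free near part of the tray, inside its walls and clear of the spare at (152,470). I'll lower it.

Call:
arm_command([
  {"turn": [0, 0, 0], "slide": [0, 0, 20], "grip": 255},
  {"turn": [0, 0, 0], "slide": [0, 0, 40], "grip": 255},
  {"turn": [0, 0, 0], "slide": [0, 0, 58], "grip": 255},
  {"turn": [0, 0, 0], "slide": [0, 0, 68], "grip": 255},
  {"turn": [0, 0, 0], "slide": [0, 0, 68], "grip": 255},
])

```text
clock: 10.5
tcp_pos: [0.4995, 0.3618, 0.0269]
ee_rot: [-0.002, -0.706, 0.708, 0.0]
ft_force: [-1.0, -0.8, -1.6]
width: 0.702
```

Call:
arm_command([
  {"turn": [0, 0, 0], "slide": [0, 0, 2], "grip": 255},
  {"turn": [0, 0, 0], "slide": [0, 0, 3], "grip": 255},
  {"turn": [0, 0, 0], "slide": [0, 0, 4], "grip": 255},
  {"turn": [0, 0, 0], "slide": [0, 0, 5], "grip": 255},
  {"turn": [0, 0, 0], "slide": [0, 0, 5], "grip": 255},
])

```text
clock: 10.92
tcp_pos: [0.5014, 0.3637, 0.0251]
ee_rot: [0.0, -0.706, 0.708, -0.0]
ft_force: [-0.3, -0.1, -2.3]
width: 0.697
```

Call:
arm_command([
  {"turn": [0, 0, 0], "slide": [0, 0, 1], "grip": 255},
  {"turn": [0, 0, 0], "slide": [0, 0, 2], "grip": 255},
  {"turn": [0, 0, 0], "slide": [0, 0, 3], "grip": 255},
  {"turn": [0, 0, 0], "slide": [0, 0, 3], "grip": 255},
  {"turn": [0, 0, 0], "slide": [0, 0, 3], "grip": 255},
])

```text
clock: 11.33
tcp_pos: [0.5012, 0.3637, 0.0226]
ee_rot: [0.0, -0.706, 0.708, -0.0]
ft_force: [-3.1, -0.5, 9.2]
width: 0.7
```

Call:
arm_command([
  {"turn": [0, 0, 0], "slide": [0, 0, 1], "grip": 255},
  {"turn": [0, 0, 0], "slide": [0, 0, 2], "grip": 255},
  {"turn": [0, 0, 0], "slide": [0, 0, 2], "grip": 255},
  {"turn": [0, 0, 0], "slide": [0, 0, 2], "grip": 255},
  {"turn": [0, 0, 0], "slide": [0, 0, 2], "grip": 255},
])

```text
clock: 11.75
tcp_pos: [0.5016, 0.3637, 0.0217]
ee_rot: [0.0, -0.706, 0.708, -0.0]
ft_force: [-4.2, -4.3, 19.3]
width: 0.7
```

The roll is on the tray floor, with a 19 N reaction. I'll ease off, open partly and rise.

Call:
arm_command([
  {"turn": [0, 0, 0], "slide": [0, 0, -2], "grip": 255},
  {"turn": [0, 0, 0], "slide": [0, 0, -2], "grip": 30},
  {"turn": [0, 0, 0], "slide": [0, 0, -2], "grip": 30},
  {"turn": [0, 0, 0], "slide": [0, 0, -2], "grip": 30},
  {"turn": [0, 0, 0], "slide": [0, 0, -2], "grip": 30},
])

```text
clock: 12.17
tcp_pos: [0.501, 0.3635, 0.0213]
ee_rot: [-0.0, -0.706, 0.708, 0.0]
ft_force: [-0.3, 0.0, 0.2]
width: 0.883
```

Call:
arm_command([
  {"turn": [0, 0, 0], "slide": [0, 0, -20], "grip": 30},
  {"turn": [0, 0, 0], "slide": [0, 0, -60], "grip": 30},
  {"turn": [0, 0, 0], "slide": [0, 0, -100], "grip": 30},
  {"turn": [0, 0, 0], "slide": [0, 0, -125], "grip": 30},
  {"turn": [0, 0, 0], "slide": [0, 0, -125], "grip": 30},
])

```text
clock: 12.58
tcp_pos: [0.504, 0.3656, 0.1525]
ee_rot: [0.004, -0.706, 0.708, -0.001]
ft_force: [0.7, 1.1, 0.1]
width: 0.878
```

```bash
python3 -c "
from h import *
go(.480,.0535,.15,-90)"
```

```text
t 12.5833 tcp [0.504  0.3656 0.1525] head -90.18 tilt z [ 0.0072  0.0052 -1.    ] w 80.8
  slide mm [312.2  23.    0.7] turn z -0.003
```

Call:
arm_command([
  {"turn": [0, 0, 0], "slide": [40, 3, 0], "grip": 30},
  {"turn": [0, 0, 0], "slide": [80, 6, 0], "grip": 30},
  {"turn": [0, 0, 0], "slide": [120, 9, 0], "grip": 30},
  {"turn": [0, 0, 0], "slide": [160, 12, 0], "grip": 30},
  {"turn": [0, 0, 0], "slide": [200, 21, 0], "grip": 30},
])

```text
clock: 13.0
tcp_pos: [0.4793, 0.162, 0.1459]
ee_rot: [-0.0, -0.706, 0.708, -0.0]
ft_force: [0.7, -1.0, -0.6]
width: 0.884
```

Call:
arm_command([
  {"turn": [0, 0, 0], "slide": [40, 0, 0], "grip": 30},
  {"turn": [0, 0, 0], "slide": [80, 0, 0], "grip": 30},
  {"turn": [0, 0, 0], "slide": [110, 0, 0], "grip": 30},
  {"turn": [0, 0, 0], "slide": [110, 0, 20], "grip": 30},
  {"turn": [0, 0, 0], "slide": [110, 0, 40], "grip": 30},
])

```text
clock: 13.42
tcp_pos: [0.4798, 0.0518, 0.1065]
ee_rot: [0.001, -0.705, 0.709, -0.001]
ft_force: [0.5, 0.5, 1.2]
width: 0.883
```

```bash
python3 - <<'E'
from h import *
c=arm.camera("scene")
go(.480,.0535,.023,-90)
p=proj(c,[[.479,.054,.04]]);u,v=p[0].astype(int)
cv2.imwrite("pics/crop7.png",cv2.resize(c["frame"][v-65:v+125,u-80:u+120][:,:,::-1],None,fx=3.1,fy=3.1,interpolation=cv2.INTER_CUBIC))
print(cast(arm.camera("top"),[(0,0)],0)*0)
E
```

```text
t 13.4667 tcp [0.477  0.0522 0.1026] head -90.32 tilt z [-3.8e-03 -4.0e-04 -1.0e+00] w 80.8
  slide mm [-1.3 -3.3 79.6] turn z -0.006
[[0. 0. 0.]]
```

View pics/crop7.png

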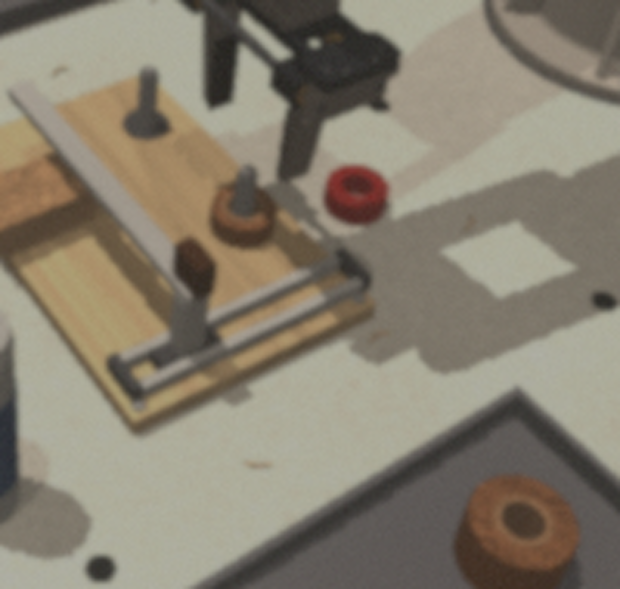

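The wide roll lies flat in its tray at crop (517,530). The brown narrow roll at (243,213) is between and below the fingers, and the red ring at (356,195) is outside. I'll descend.

Call:
arm_command([
  {"turn": [0, 0, 0], "slide": [-1, 0, 30], "grip": 30},
  {"turn": [0, 0, 0], "slide": [-1, 0, 60], "grip": 30},
  {"turn": [0, 0, 0], "slide": [-1, 0, 76], "grip": 30},
  {"turn": [0, 0, 0], "slide": [-1, 0, 76], "grip": 30},
  {"turn": [0, 0, 0], "slide": [-1, 0, 76], "grip": 30},
])

```text
clock: 13.93
tcp_pos: [0.4787, 0.0549, 0.0305]
ee_rot: [-0.001, -0.706, 0.708, 0.001]
ft_force: [-0.9, -0.1, 1.6]
width: 0.883
```

Call:
arm_command([
  {"turn": [0, 0, 0], "slide": [0, 0, 4], "grip": 30},
  {"turn": [0, 0, 0], "slide": [0, 0, 6], "grip": 255},
  {"turn": [0, 0, 0], "slide": [0, 0, 6], "grip": 255},
  {"turn": [0, 0, 0], "slide": [0, 0, 6], "grip": 255},
  {"turn": [0, 0, 0], "slide": [0, 0, 6], "grip": 255},
])

```text
clock: 14.35
tcp_pos: [0.4795, 0.0546, 0.0252]
ee_rot: [0.0, -0.706, 0.708, -0.0]
ft_force: [0.8, 1.5, 0.3]
width: 0.612
```

Call:
arm_command([
  {"turn": [0, 0, 0], "slide": [0, 0, 0], "grip": 255},
  {"turn": [0, 0, 0], "slide": [0, 0, 0], "grip": 255},
  {"turn": [0, 0, 0], "slide": [0, 0, 0], "grip": 255},
  {"turn": [0, 0, 0], "slide": [0, 0, 0], "grip": 255},
  {"turn": [0, 0, 0], "slide": [0, 0, 0], "grip": 255},
])

```text
clock: 14.77
tcp_pos: [0.4794, 0.0546, 0.025]
ee_rot: [0.0, -0.706, 0.708, -0.0]
ft_force: [-0.5, -0.7, 6.1]
width: 0.539
```

Call:
arm_command([
  {"turn": [0, 0, 0], "slide": [0, 0, -5], "grip": 255},
  {"turn": [0, 0, 0], "slide": [0, 0, -20], "grip": 255},
  {"turn": [0, 0, 0], "slide": [0, 0, -40], "grip": 255},
  {"turn": [0, 0, 0], "slide": [0, 0, -60], "grip": 255},
  {"turn": [0, 0, 0], "slide": [0, 0, -80], "grip": 255},
])

```text
clock: 15.18
tcp_pos: [0.4786, 0.0545, 0.1054]
ee_rot: [-0.0, -0.706, 0.708, 0.0]
ft_force: [0.6, -0.0, -0.5]
width: 0.535
```

Call:
arm_command([
  {"turn": [0, 0, 0], "slide": [0, 0, -15], "grip": 255},
  {"turn": [0, 0, 0], "slide": [0, 0, -30], "grip": 255},
  {"turn": [0, 0, 0], "slide": [0, 0, -35], "grip": 255},
  {"turn": [0, 0, 0], "slide": [0, 0, -35], "grip": 255},
  {"turn": [0, 0, 0], "slide": [0, 0, -35], "grip": 255},
])

```text
clock: 15.6
tcp_pos: [0.4789, 0.0546, 0.1393]
ee_rot: [-0.0, -0.706, 0.708, 0.0]
ft_force: [-0.9, -0.0, -1.5]
width: 0.532
```

```bash
python3 - <<'E'
from h import *
go(.42,-.346,.14,-90)
c=arm.camera("scene")
p=proj(c,[[.479,.054,.12]]);u,v=p[0].astype(int)
cv2.imwrite("pics/crop8.png",cv2.resize(c["frame"][v-60:v+60,u-80:u+80][:,:,::-1],None,fx=3.5,fy=3.5,interpolation=cv2.INTER_CUBIC))
E
```

```text
t 15.6 tcp [0.4789 0.0546 0.1393] head -90.18 tilt z [-0. -0. -1.] w 48.9
  slide mm [400.8  57.6  -0.7] turn z -0.003
```

View pics/crop8.png

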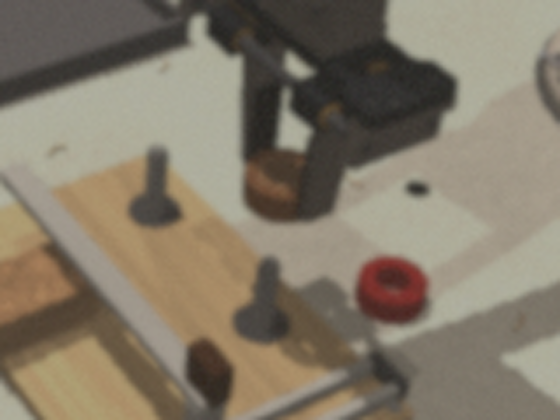

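The narrow roll is up off its spindle and level in the jaws at crop (285,185), and both spindles are bare. I'll carry it to the right tray.

Call:
arm_command([
  {"turn": [0, 0, 0], "slide": [30, 0, 0], "grip": 255},
  {"turn": [0, 0, 0], "slide": [70, 10, 0], "grip": 255},
  {"turn": [0, 0, 0], "slide": [110, 20, 0], "grip": 255},
  {"turn": [0, 0, 0], "slide": [150, 25, 0], "grip": 255},
  {"turn": [0, 0, 0], "slide": [190, 30, 0], "grip": 255},
])

```text
clock: 16.07
tcp_pos: [0.447, -0.1366, 0.1385]
ee_rot: [-0.0, -0.706, 0.708, 0.001]
ft_force: [1.4, 0.3, -1.5]
width: 0.536
```

Call:
arm_command([
  {"turn": [0, 0, 0], "slide": [40, 5, 0], "grip": 255},
  {"turn": [0, 0, 0], "slide": [80, 10, 0], "grip": 255},
  {"turn": [0, 0, 0], "slide": [120, 15, 0], "grip": 255},
  {"turn": [0, 0, 0], "slide": [160, 20, 0], "grip": 255},
  {"turn": [0, 0, 0], "slide": [190, 28, 0], "grip": 255},
])

```text
clock: 16.48
tcp_pos: [0.4191, -0.328, 0.1384]
ee_rot: [-0.0, -0.706, 0.709, 0.0]
ft_force: [0.3, 0.6, -0.7]
width: 0.536
```

Call:
arm_command([
  {"turn": [0, 0, 0], "slide": [15, 0, 0], "grip": 255},
  {"turn": [0, 0, 0], "slide": [21, 0, 15], "grip": 255},
  {"turn": [0, 0, 0], "slide": [21, 0, 35], "grip": 255},
  {"turn": [0, 0, 0], "slide": [21, 0, 55], "grip": 255},
  {"turn": [0, 0, 0], "slide": [21, 0, 70], "grip": 255},
])

```text
clock: 16.9
tcp_pos: [0.419, -0.345, 0.0672]
ee_rot: [-0.0, -0.706, 0.708, 0.001]
ft_force: [-0.4, -0.1, -0.6]
width: 0.537
```

```bash
python3 - <<'E'
from h import *
go(.42,-.346,.013,-90)
c=arm.camera("scene")
p=proj(c,[[.42,-.346,.06]]);u,v=p[0].astype(int)
cv2.imwrite("pics/crop9.png",cv2.resize(c["frame"][v-60:v+60,u-90:u+80][:,:,::-1],None,fx=3.5,fy=3.5,interpolation=cv2.INTER_CUBIC))
E
```

```text
t 16.9 tcp [ 0.419  -0.345   0.0672] head -90.21 tilt z [-0.0021  0.002  -1.    ] w 49.4
  slide mm [ 1.1 -1.1 54.2] turn z -0.004
```

View pics/crop9.png

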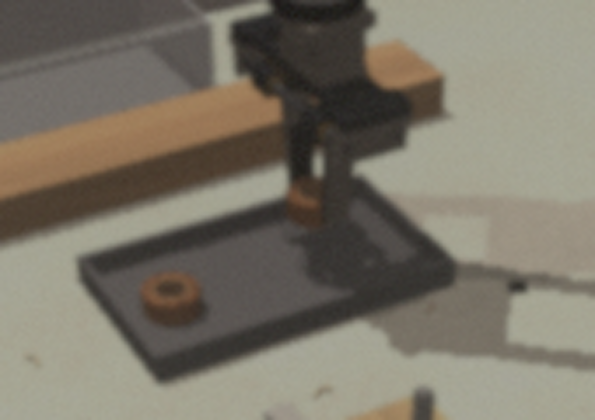

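The narrow roll is held above the near part of the right tray, inside its walls, and the spare at (172,298) is clear. I'll lower it.

Call:
arm_command([
  {"turn": [0, 0, 0], "slide": [0, 0, 20], "grip": 255},
  {"turn": [0, 0, 0], "slide": [0, 0, 38], "grip": 255},
  {"turn": [0, 0, 0], "slide": [0, 0, 48], "grip": 255},
  {"turn": [0, 0, 0], "slide": [0, 0, 50], "grip": 255},
  {"turn": [0, 0, 0], "slide": [0, 0, 50], "grip": 255},
])

```text
clock: 17.37
tcp_pos: [0.4196, -0.3456, 0.0191]
ee_rot: [-0.0, -0.706, 0.708, 0.001]
ft_force: [-0.0, -0.0, -0.2]
width: 0.538
```

Call:
arm_command([
  {"turn": [0, 0, 0], "slide": [0, 0, 1], "grip": 255},
  {"turn": [0, 0, 0], "slide": [0, 0, 2], "grip": 255},
  {"turn": [0, 0, 0], "slide": [0, 0, 3], "grip": 255},
  {"turn": [0, 0, 0], "slide": [0, 0, 3], "grip": 255},
  {"turn": [0, 0, 0], "slide": [0, 0, 3], "grip": 255},
])

```text
clock: 17.78
tcp_pos: [0.42, -0.3464, 0.017]
ee_rot: [0.0, -0.706, 0.708, -0.0]
ft_force: [-0.7, 0.1, -0.8]
width: 0.534
```

Call:
arm_command([
  {"turn": [0, 0, 0], "slide": [0, 0, 1], "grip": 255},
  {"turn": [0, 0, 0], "slide": [0, 0, 2], "grip": 255},
  {"turn": [0, 0, 0], "slide": [0, 0, 3], "grip": 255},
  {"turn": [0, 0, 0], "slide": [0, 0, 3], "grip": 255},
  {"turn": [0, 0, 0], "slide": [0, 0, 3], "grip": 255},
])

```text
clock: 18.2
tcp_pos: [0.4197, -0.3462, 0.0135]
ee_rot: [-0.0, -0.706, 0.708, 0.0]
ft_force: [-0.3, -0.0, -0.4]
width: 0.53
```

Call:
arm_command([
  {"turn": [0, 0, 0], "slide": [0, 0, 1], "grip": 255},
  {"turn": [0, 0, 0], "slide": [0, 0, 2], "grip": 255},
  {"turn": [0, 0, 0], "slide": [0, 0, 2], "grip": 255},
  {"turn": [0, 0, 0], "slide": [0, 0, 2], "grip": 255},
  {"turn": [0, 0, 0], "slide": [0, 0, 2], "grip": 255},
])

```text
clock: 18.62
tcp_pos: [0.42, -0.3463, 0.0127]
ee_rot: [0.0, -0.706, 0.708, -0.0]
ft_force: [-3.4, 2.5, 15.0]
width: 0.536
```

There's a 15 N floor reaction. I'll release and rise.

Call:
arm_command([
  {"turn": [0, 0, 0], "slide": [0, 0, -1], "grip": 255},
  {"turn": [0, 0, 0], "slide": [0, 0, -1], "grip": 60},
  {"turn": [0, 0, 0], "slide": [0, 0, -1], "grip": 60},
  {"turn": [0, 0, 0], "slide": [0, 0, -1], "grip": 60},
  {"turn": [0, 0, 0], "slide": [0, 0, -1], "grip": 60},
])

```text
clock: 19.03
tcp_pos: [0.4198, -0.3462, 0.0124]
ee_rot: [-0.0, -0.706, 0.708, 0.0]
ft_force: [-0.3, 0.6, 0.3]
width: 0.764
```

Call:
arm_command([
  {"turn": [0, 0, 0], "slide": [0, 0, -20], "grip": 60},
  {"turn": [0, 0, 0], "slide": [0, 0, -60], "grip": 60},
  {"turn": [0, 0, 0], "slide": [0, 0, -100], "grip": 60},
  {"turn": [0, 0, 0], "slide": [0, 0, -140], "grip": 60},
  {"turn": [0, 0, 0], "slide": [0, 0, -180], "grip": 60},
])

```text
clock: 19.45
tcp_pos: [0.4194, -0.3459, 0.1943]
ee_rot: [-0.0, -0.706, 0.708, 0.0]
ft_force: [0.9, -0.6, -0.4]
width: 0.762
```

Call:
arm_command([
  {"turn": [0, 0, -0.62], "slide": [-200, -40, 0], "grip": 60},
  {"turn": [0, 0, -0.62], "slide": [-200, -40, 0], "grip": 60},
  {"turn": [0, 0, -0.62], "slide": [-200, -40, 0], "grip": 60},
  {"turn": [0, 0, -0.62], "slide": [-200, -40, 0], "grip": 60},
  {"turn": [0, 0, -0.62], "slide": [-200, -40, 0], "grip": 60},
])

```text
clock: 19.87
tcp_pos: [0.4603, -0.1443, 0.1927]
ee_rot: [-0.0, 0.89, -0.457, 0.0]
ft_force: [0.6, 0.4, 0.4]
width: 0.764
```

```bash
python3 -c "
from h import *
go(.591,.1395,.19,0)"
```

```text
t 19.8667 tcp [ 0.4603 -0.1443  0.1927] head -54.33 tilt z [ 3.e-04  1.e-04 -1.e+00] w 70.3
  slide mm [-154.4 -271.6    2.8] turn z -0.948
```

Call:
arm_command([
  {"turn": [0, 0, -0.62], "slide": [-100, -170, 0], "grip": 60},
  {"turn": [0, 0, -0.62], "slide": [-100, -170, 0], "grip": 60},
  {"turn": [0, 0, -0.62], "slide": [-100, -170, 0], "grip": 60},
  {"turn": [0, 0, -0.62], "slide": [-100, -170, 0], "grip": 60},
  {"turn": [0, 0, -0.62], "slide": [-100, -170, 0], "grip": 60},
])

```text
clock: 20.28
tcp_pos: [0.5422, 0.0366, 0.1926]
ee_rot: [-0.0, 0.987, -0.163, 0.0]
ft_force: [-0.6, -0.8, 0.2]
width: 0.766
```

```bash
python3 -c "
from h import *
go(.591,.1395,.16,0)"
```

```text
t 20.2833 tcp [0.5422 0.0366 0.1926] head -18.72 tilt z [ 6.e-04  5.e-04 -1.e+00] w 70.4
  slide mm [  13.2 -113.1   32.7] turn z -0.327
```

Call:
arm_command([
  {"turn": [0, 0, -0.327], "slide": [13, -113, 30], "grip": 60},
  {"turn": [0, 0, -0.327], "slide": [13, -113, 30], "grip": 60},
  {"turn": [0, 0, -0.327], "slide": [13, -113, 30], "grip": 60},
  {"turn": [0, 0, -0.327], "slide": [13, -113, 30], "grip": 60},
  {"turn": [0, 0, -0.327], "slide": [13, -113, 30], "grip": 60},
])

```text
clock: 20.7
tcp_pos: [0.5904, 0.1374, 0.1614]
ee_rot: [0.0, 1.0, -0.002, -0.001]
ft_force: [-0.8, -0.5, -0.8]
width: 0.768
```

```bash
python3 -c "
from h import *
go(.591,.1395,.099,0)"
```

```text
t 20.7 tcp [0.5904 0.1374 0.1614] head -0.28 tilt z [-1.7e-03 -5.0e-04 -1.0e+00] w 70.7
  slide mm [ 0.7 -2.1 62.4] turn z -0.005
```

Call:
arm_command([
  {"turn": [0, 0, -0.005], "slide": [0, -1, 30], "grip": 60},
  {"turn": [0, 0, -0.005], "slide": [0, -1, 62], "grip": 60},
  {"turn": [0, 0, -0.005], "slide": [0, -1, 62], "grip": 60},
  {"turn": [0, 0, -0.005], "slide": [0, -1, 62], "grip": 255},
  {"turn": [0, 0, -0.005], "slide": [0, -1, 62], "grip": 255},
])

```text
clock: 21.12
tcp_pos: [0.5912, 0.1363, 0.1021]
ee_rot: [-0.0, 1.0, -0.002, 0.001]
ft_force: [0.9, -0.0, 0.9]
width: 0.644
```

Call:
arm_command([
  {"turn": [0, 0, 0], "slide": [0, 0, 0], "grip": 255},
  {"turn": [0, 0, 0], "slide": [0, 0, 0], "grip": 255},
  {"turn": [0, 0, 0], "slide": [0, 0, 0], "grip": 255},
  {"turn": [0, 0, 0], "slide": [0, 0, 0], "grip": 255},
  {"turn": [0, 0, 0], "slide": [0, 0, 0], "grip": 255},
])

```text
clock: 21.53
tcp_pos: [0.5909, 0.1371, 0.1011]
ee_rot: [-0.0, 1.0, -0.001, 0.0]
ft_force: [0.3, 0.4, -0.8]
width: 0.282
```

Call:
arm_command([
  {"turn": [0, 0, 0], "slide": [0, 0, 0], "grip": 255},
  {"turn": [0, 0, 0], "slide": [0, 0, 0], "grip": 255},
  {"turn": [0, 0, 0], "slide": [0, 0, 0], "grip": 255},
  {"turn": [0, 0, 0], "slide": [0, 0, 0], "grip": 255},
  {"turn": [0, 0, 0], "slide": [0, 0, 0], "grip": 255},
])

```text
clock: 21.95
tcp_pos: [0.5906, 0.1371, 0.1007]
ee_rot: [-0.0, 1.0, -0.001, -0.0]
ft_force: [-2.1, -0.6, 4.4]
width: 0.173
```

Gripped (16 mm). I'll slide it home, 110 mm towards the robot.

Call:
arm_command([
  {"turn": [0, 0, 0], "slide": [-10, 0, 0], "grip": 255},
  {"turn": [0, 0, 0], "slide": [-25, 0, 0], "grip": 255},
  {"turn": [0, 0, 0], "slide": [-40, 0, 0], "grip": 255},
  {"turn": [0, 0, 0], "slide": [-55, 0, 0], "grip": 255},
  {"turn": [0, 0, 0], "slide": [-70, 0, 0], "grip": 255},
])

```text
clock: 22.37
tcp_pos: [0.5201, 0.137, 0.1007]
ee_rot: [0.0, 1.0, -0.001, 0.001]
ft_force: [3.1, -0.6, 2.2]
width: 0.172
```

Call:
arm_command([
  {"turn": [0, 0, 0], "slide": [-10, 0, 0], "grip": 255},
  {"turn": [0, 0, 0], "slide": [-20, 0, 0], "grip": 255},
  {"turn": [0, 0, 0], "slide": [-30, 0, 0], "grip": 255},
  {"turn": [0, 0, 0], "slide": [-36, 0, 0], "grip": 255},
  {"turn": [0, 0, 0], "slide": [-36, 0, 0], "grip": 255},
])

```text
clock: 22.78
tcp_pos: [0.4831, 0.1369, 0.1007]
ee_rot: [0.0, 1.0, -0.001, -0.001]
ft_force: [-1.5, -4.4, 4.2]
width: 0.171
```

Call:
arm_command([
  {"turn": [0, 0, 0], "slide": [-1, 0, 0], "grip": 255},
  {"turn": [0, 0, 0], "slide": [-2, 0, 0], "grip": 255},
  {"turn": [0, 0, 0], "slide": [-4, 0, 0], "grip": 255},
  {"turn": [0, 0, 0], "slide": [-6, 0, 0], "grip": 255},
  {"turn": [0, 0, 0], "slide": [-6, 0, 0], "grip": 255},
])

```text
clock: 23.2
tcp_pos: [0.4808, 0.137, 0.1007]
ee_rot: [0.0, 1.0, -0.001, 0.002]
ft_force: [8.2, -7.2, -4.3]
width: 0.175
```

It stopped at x=0.4808, exactly 110 mm from the far stop, with the stop force rising. I'll release and rise.

Call:
arm_command([
  {"turn": [0, 0, 0], "slide": [3, 0, 0], "grip": 255},
  {"turn": [0, 0, 0], "slide": [3, 0, 0], "grip": 140},
  {"turn": [0, 0, 0], "slide": [3, 0, 0], "grip": 140},
  {"turn": [0, 0, 0], "slide": [3, 0, 0], "grip": 140},
  {"turn": [0, 0, 0], "slide": [3, 0, 0], "grip": 140},
])

```text
clock: 23.62
tcp_pos: [0.4812, 0.1374, 0.1003]
ee_rot: [-0.0, 1.0, -0.001, -0.0]
ft_force: [0.1, 0.3, -0.1]
width: 0.437
```

Call:
arm_command([
  {"turn": [0, 0, 0], "slide": [0, 0, -20], "grip": 140},
  {"turn": [0, 0, 0], "slide": [0, 0, -60], "grip": 140},
  {"turn": [0, 0, 0], "slide": [0, 0, -100], "grip": 140},
  {"turn": [0, 0, 0], "slide": [0, 0, -140], "grip": 140},
  {"turn": [0, 0, 0], "slide": [0, 0, -150], "grip": 140},
])

```text
clock: 24.03
tcp_pos: [0.4841, 0.1382, 0.2565]
ee_rot: [-0.001, 1.0, -0.001, 0.004]
ft_force: [1.6, 0.9, 0.8]
width: 0.449
```

Call:
arm_command([
  {"turn": [0, 0, 0], "slide": [-35, 0, 0], "grip": 140},
  {"turn": [0, 0, 0], "slide": [-70, 0, 0], "grip": 140},
  {"turn": [0, 0, 0], "slide": [-105, 0, 0], "grip": 140},
  {"turn": [0, 0, 0], "slide": [-130, 0, 0], "grip": 140},
  {"turn": [0, 0, 0], "slide": [-130, 0, 0], "grip": 140},
])

```text
clock: 24.45
tcp_pos: [0.3469, 0.1369, 0.2496]
ee_rot: [0.0, 1.0, -0.001, -0.002]
ft_force: [0.9, -0.9, -0.2]
width: 0.447
```

```bash
python3 - <<'E'
from h import *
c=arm.camera("scene");cv2.imwrite("pics/end.png",cv2.resize(c["frame"][:,:,::-1],None,fx=1.4,fy=1.4))
o=arm.observe();print(o["ft_force"],o["tcp_pos"],proj(c,[.4809,.138,.123])*1.4, proj(c,[.5009,.138,.123])*1.4)
E
```

```text
[ 1.09177959 -0.20901072  0.5321273 ] [0.34964854 0.13744776 0.25023209] [[505.45831241 298.79483782]] [[494.77843129 303.49413564]]
```

View pics/end.png

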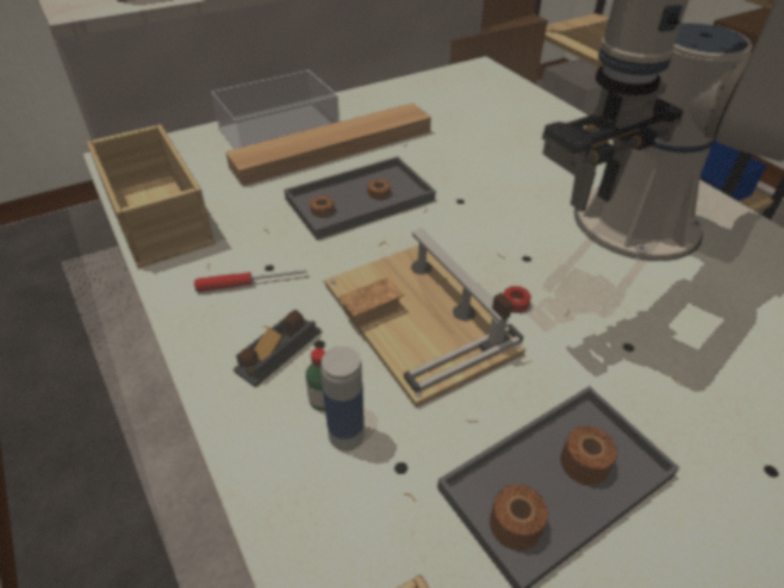

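The final view shows both rolls flat in their own trays, the wide at (591,455) beside its spare and the narrow at (379,187) beside its spare. The bar is over the bare spindles, with its grip at about (503,302), close to the home prediction (505,299). Nothing else has visibly moved.

```bash
python3 -c "
from plant import arm
print(arm.hand_in())"
```

```text
the job is handed in; nothing more can be done
None
```

The edge-tape station is put away and the job is handed in at about 24.5 s of the 72 s allowed. The hand-in gave no verdict, so success rests on my own checks.

- **Keeper back:** I slid it to the far stop, where the push force rose to about 20 N. Both rolls were still on their spindles.
- **Rolls:** I lowered the wide roll into the left tray and the narrow roll into the right tray. I let go of each only after feeling the tray floor push back, about 19 N for the wide and 15 N for the narrow.
- **Keeper home:** I slid it back to the home stop, 110 mm from the far stop, with the stop force rising again.

In the last picture both rolls lie flat beside their spares, the bar is over the bare spindles, and the gripper is clear of everything. The spares, the bystanders and the red ring appear unmoved; I judged that by eye and didn't measure it.

**Disagreements:**
- **Keeper position:** the first image estimate put the stops about 2–3 mm nearer the robot than where the keeper actually stopped.
- **Wide roll width:** the gripper read about 64 mm across the 66 mm roll.

Neither affected the result.

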